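# Shut, switch on and start the bench centrifuge

## Robot

A 6-joint arm with a two-finger parallel gripper is mounted at the origin on the work surface. World frame = base frame: x ahead of the robot, y to its left, z up, the work surface at z = 0. Lengths are in m, angles in rad, forces in N, time in s.
With the tool pointing down it reaches from about 0.425 to 0.95 m from the base axis. Payload 3.5 kg.
Tool frame: the origin (TCP) lies midway between the tips of the shut fingers; the grasp point (between the pads) lies 19 mm behind it (ctrl.pinch_z is the distance from the TCP to the grasp point, in m); z points along the fingers, y is the line along which they close (so a half turn about z gives the same grasp; the last joint's range is limited). The gripper opens to 85 mm and grips with 20 to 120 N. Pads are 22 mm wide; open, the fingers measure 114 mm over their backs; the gripper's body (76 mm by 85 mm) begins 54 mm behind the grasp point. The pads swing forward as they close: fully open they stand 13 mm farther back than shut.
Start: joints at [-1.324, 0.286, 1.577, -0, 1.279, -0.15], TCP at [0.261, -0.623, 0.231] pointing down, gripper open.
Joint ranges: [-2.77, 2.77], [-0.9, 2.22], [0.21, 2.48], [-1.53, 4.67], [0.24, 2.81], [-2.84, 2.84]. Speed limits (rad/s): [2.79, 2.79, 3.14, 3.14, 3.14, 3.14].

## Interface

Orientations are given as a unit quaternion [x, y, z, w].
In Python, from plant import get_state, viewer, sign_off, ctrl gives the robot as it stands. The module is installed in compiled form; this text tells all that it offers.
- The arm moves only by the shell command python3 -m handwheel 'ROWS' [FORCE]. ROWS is JSON, a list that holds one entry, the list of rows, each a list of 5 numbers: the finger opening in m, from 0 to 0.0854, then the shift along the tool's x, y, z in m, then the turn about the tool's z in degrees. In form: [[[claw, x, y, z, spin], ...]]. A call has 1 to 12 rows; each row shifts and turns the commanded pose from where the row before left it, along the tool's axes as they then stand; what a row does not reach is not made up. A row lasts 1/12 s, in which the tool goes at most 41.7 mm and 7.16 degrees, less where a joint would pass 70% of its speed; a pose out of reach is approached as far as the arm can. A call is refused whole if a number of a shift passes 0.0417 or a number of a turn 7.16, either way. A call with a gripper value outside its range is refused whole. The fingers move at their own pace and stop on an object; FORCE is the grip in N (left out, the last holds). Time passes only in rows, so rows that do not move let the fingers close. It gives the time, the measured TCP pose, the force, the opening and the grip force at its end, in the units of the state.
- get_state(): the state, without advancing time (a new reading comes with each control period).
- viewer.read_camera(name): name is "side" or "top" or "wrist"; returns the picture (400x640x3 uint8, blue, green, red); there is no depth.
- viewer.camera_params(name): a dict with "fov_y" (degrees; the focal length in pixels is half the picture's height over the tangent of half this angle, whatever the lens; pixels are square), "cx", "cy" (the principal point, pixels), "xyz" and "attitude" of the camera in the world; the wrist camera has in their place "hand_eye" (4x4, takes a point from camera to tool coordinates, whose origin is the TCP and whose axes are the flange's). Camera axes: x right, y up, looking along -z (the intrinsics and any distortion apply to the point x, -y, -z); pixel columns grow to the right and rows downward; lengths in m; the calibration is good to about 2 mm. A picture is of the moment at which its call begins: read the wrist's pose just before it. camera_params takes no time and is no camera call.
- sign_off(): hands the job in; it is judged then, once.
Trained networks look in the newest picture that a camera, given by its name, has taken for a name from the list of things; names that differ only in an ending like _2 or _b are one class to them, and where a whole thing is asked for, a point or a joint stands for the part that bears it (a point fixed in the world has none). Each returns a list of dicts, best first, with "confidence" (0 to 1); they miss things now and then, are a little off and sometimes report something else, mostly with a low value. They report only what shows in the picture. A call takes as long as a camera call. They do not tell look-alikes from the thing itself.
- viewer.look_for(camera, name): "extent" ([left, top, width, height] as shares, 0 to 1, of the picture: columns of its width, rows of its height, round what is visible of it).
- viewer.outline_of(camera, name): "mask" (400x640 bool, what is visible of it) and "extent" ([left, top, width, height] as shares, 0 to 1, of the picture: columns of its width, rows of its height, round what is visible of it).
- viewer.pinpoint(camera, name): "xy" ([column, row] as shares, 0 to 1, of the picture: columns of its width, rows of its height: a listed point, or the origin of a listed thing).
The state is a dict: "time": time; "qpos": joint angles; "dq": joint speeds; "joint_efforts": joint torques, N m; "eef_pos": TCP position; "tcp_rot": TCP orientation; "contact_force": force on the tool from outside, world axes, zero at the start; "wrist_torque": the same for the moment, N m; "opening": opening from 0.0 (shut) to 1.0 (fully open); "finger_force": force on a finger pad.
Only numpy, scipy, OpenCV 4.12 (cv2) and the standard library are available. Lean on these libraries where they do the work, as an engineer would, in place of code of your own. Each camera call takes 0.05 s, during which the arm holds its last target. There are 200 camera calls.

## Task

Start the small bench centrifuge by touch alone: push its raised cover down until it is fully shut, then switch its control box on by pressing down the raised half of the rocker switch, then press the wide bar key all the way in and let it spring back. Do not press the round key or the square key, do not open the cover wider, and leave the reagent bottle, the tube rack and the sample pot standing where they are. Nothing needs to be grasped or lifted.

Things in the scene. Friction and masses are not known exactly. Their poses are not given: they have to be found in the camera images.
- centrifuge: Fixed bench centrifuge, an off-white square housing 240 mm deep (x) by 230 mm wide (y) by 100 mm high with an open bowl and black rotor on top. Origin: centre of its underside, on the bench. Its x axis points to its back, where the cover is hinged; its front faces the robot, turned by up to 0.25 rad. It stands left or right, the control box on the other side.
- cover_hinge (a point): Point on the hinge line of the centrifuge's cover, midway along it, at the back of the housing, 104 mm above the bench. The point is fixed to the housing and has its axes; the hinge line is its y axis.
- cover_push (a point): Where to push the cover, a smoked panel 232 mm from hinge line to free edge and 220 mm wide: on top of its off-white front lip (32 mm deep, 12 mm thick), midway across. It moves with the cover: 205 mm from the hinge line towards the free edge and 8 mm above the hinge line's plane, 112 mm above the bench when shut. x axis: along the cover to the hinge; z: out of its upper face.
- cover (a joint): Cover angle in rad: 0 fully shut on its stop, growing as the front edge rises; it starts 0.35 to 0.65 open. A stiff hinge keeps it where it is left; pushing it down at the lip takes about 1 to 3 N.
- console: Fixed control box of the centrifuge, an off-white box 240 (x) by 180 (y) by 50 mm high, turned by up to 0.4 rad. Origin: centre of its underside. x axis: to its back. On the front of its level top are four grey controls on black bezels 4 mm thick, in a 2 by 2 grid 80 mm apart, in any order: rocker, wide bar key, round key, square key. The sample pot stands on the plain ledge at its back.
- rocker_pivot (a point): Middle of the rocker switch, on its pivot line, 62 mm above the bench; fixed to the box, with its axes. The rocker is 56 mm (x) by 36 mm (y), two flat halves meeting at the pivot at a shallow angle. The front half (-x, the robot's side) stands up by 8 mm at its end; the other lies level. Pressed home, the front half lies level, 62 mm above the bench.
- rocker_push (a point): Where to press the rocker: on the upper face of its raised front half, 19 mm from the pivot line, 67.6 mm above the bench at the start and 62 mm when pressed home. The point turns with the rocker.
- rocker (a joint): Rocker angle in rad: 0 off (as it starts), 0.3 fully on, on its stop. It stays where it is left; pressing takes about 2 to 4 N.
- start_top (a point): Middle of the upper face of the wide bar key, the start key: 20 mm (x) by 72 mm (y), 64 mm above the bench when up, axes as the control box's.
- start_key (a joint): Travel of the wide bar key in m: 0 up, 0.006 fully in, which takes 5 N (1.5 N to begin). It springs back.
- stop_top (a point): Middle of the upper face of the round key, 30 mm in diameter, 64 mm above the bench. Not to be pressed.
- stop_key (a joint): Travel of the round key in m: 0 up, 0.006 fully in.
- pulse_top (a point): Middle of the upper face of the square key, 26 by 26 mm, 64 mm above the bench. Not to be pressed.
- pulse_key (a joint): Travel of the square key in m: 0 up, 0.006 fully in.
- reagent_bottle: Loose bottle with white cap, 56 mm in diameter, 85 mm high, standing upright on the bench between the robot and the machines. Origin: centre of its underside.
- tube_rack: Loose white rack full of capped tubes, 60 by 84 mm, 80 mm high, on the bench beyond the machines. Origin: centre of its underside.
- sample_pot: Loose small capped pot, 34 mm in diameter, 50 mm high, standing on the back ledge of the control box. Origin: centre of its underside.
Mind the look-alikes: they are no part of the job. There is more than one size of the tube_rack; the one meant has the size given above.

How it is judged:
By the outcome, as a careful person would: the job done as asked, in the order asked, and still so for the second after the job is handed in, with the robot touching nothing.
It also fails if it takes over 58 s, if anything falls off the work surface, if the arm or the gripper's body presses on something with over 40 N, if the wrist force passes 120 N, or if a joint passes its speed limit or range.

## Working session

There is one attempt and no reset: what is moved stays moved. The work goes in short steps, Python scripts to look and compute and a shell command to move; the robot and the scene stay as the last step left them, time stands still between calls to the robot, and variables do not carry over. Pictures are saved under pics/ and viewed, at most 10 in all, crops included, and the job is handed in when it is done.

```bash
mkdir -p pics; cat > h.py <<'E'
import numpy as np, cv2
from plant import get_state, viewer, ctrl
from scipy.spatial.transform import Rotation as R
def rot(a):
    a=np.array(a,float)
    return a if a.shape==(3,3) else (R.from_quat(a).as_matrix() if a.size==4 else R.from_euler('xyz',a).as_matrix())
def cam(n):
    p=viewer.camera_params(n); f=200/np.tan(np.radians(p['fov_y'])/2)
    if 'hand_eye' in p:
        s=get_state(); T=np.eye(4); T[:3,:3]=rot(s['tcp_rot']); T[:3,3]=s['eef_pos']; M=T@np.array(p['hand_eye'])
        return f,p['cx'],p['cy'],M[:3,3],M[:3,:3]
    return f,p['cx'],p['cy'],np.array(p['xyz']),rot(p['attitude'])
def ray(c,u,v):
    f,cx,cy,o,A=c; d=A@np.array([(u-cx)/f,-(v-cy)/f,-1]); return o,d
def atz(c,u,v,z):
    o,d=ray(c,u,v); return o+d*(z-o[2])/d[2]
def proj(c,P):
    f,cx,cy,o,A=c; q=A.T@(np.array(P)-o); return np.array([cx-f*q[0]/q[2], cy+f*q[1]/q[2]])
E
python3 - <<'E'
from h import *
for n in ('side','top','wrist'):
    print(n,viewer.camera_params(n)); cv2.imwrite(f'pics/{n}0.png',viewer.read_camera(n))
    for k in ('cover_hinge','cover_push','rocker_pivot','rocker_push','start_top','stop_top','pulse_top','centrifuge','console','reagent_bottle','tube_rack','sample_pot'):
        r=viewer.pinpoint(n,k)
        print(n,k,[(np.round(np.array(d['xy'])*[640,400],1).tolist(),round(d['confidence'],2)) for d in r[:3]])
s=get_state();print(s)
E
```

```text
side {'fov_y': 44.73971111802969, 'cx': 308.2597762370643, 'cy': 205.4515178655017, 'xyz': array([ 0.33735633, -0.65735522,  0.6393631 ]), 'attitude': array([ 0.43360779, -0.08966328, -0.16457184,  0.88139712])}
side cover_hinge [([388.7, 253.4], 0.87), ([259.9, 181.2], 0.67)]
side cover_push [([294.6, 225.0], 0.87)]
side rocker_pivot [([221.4, 190.0], 0.64)]
side rocker_push [([211.3, 188.2], 0.56)]
side start_top [([255.6, 163.4], 0.71), ([210.4, 187.4], 0.57)]
side stop_top [([220.7, 190.6], 0.57), ([216.5, 169.1], 0.46)]
side pulse_top [([294.4, 226.1], 0.4), ([258.2, 181.2], 0.38)]
side centrifuge [([326.7, 319.0], 0.72)]
side console [([254.0, 197.0], 0.76)]
side reagent_bottle [([197.3, 277.6], 0.63)]
side tube_rack [([390.2, 232.0], 0.75), ([442.7, 262.6], 0.66), ([351.3, 199.8], 0.66)]
side sample_pot [([303.0, 185.3], 0.59)]
top {'fov_y': 48.374657793873155, 'cx': 317.2735374856187, 'cy': 189.8132767537114, 'xyz': array([0.50189681, 0.00840677, 0.95394637]), 'attitude': array([ 0.04384845, -0.05122648, -0.69621205,  0.71466212])}
top cover_hinge [([407.9, 158.4], 0.62)]
top
[... 1263 characters left out ...]
ime': 1.95, 'qpos': array([-1.32401495e+00,  2.86319746e-01,  1.57671707e+00,  4.44213186e-05,
        1.27858847e+00, -1.50039068e-01]), 'dq': array([ 0.00042512, -0.00121495,  0.00081033,  0.00105805,  0.00106616,
       -0.00049649]), 'joint_efforts': array([ 2.79936166e-04, -4.05950511e+01, -2.92928749e+01, -9.53944277e-05,
        5.69191361e-04, -5.31955578e-06]), 'eef_pos': array([ 0.26088793, -0.62252668,  0.23130243]), 'tcp_rot': array([ 9.80382440e-01,  1.97104721e-01,  2.04552401e-05, -1.73256510e-05]), 'contact_force': array([-0.09649138, -0.07576541,  0.42578369]), 'wrist_torque': array([-0.00796986, -0.01160679,  0.02365648]), 'finger_force': 0.0, 'opening': 1.0025267344019904}
```

View pics/top0.png

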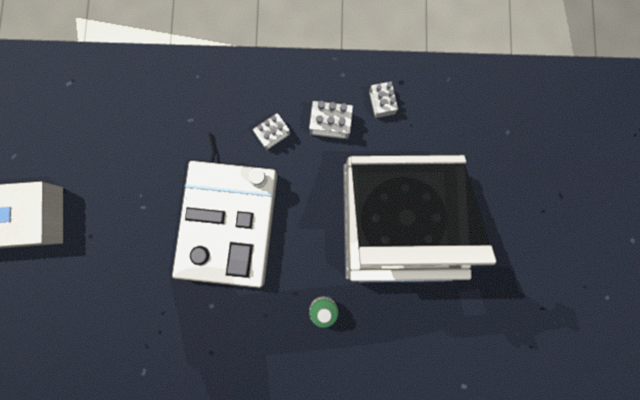

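View pics/side0.png

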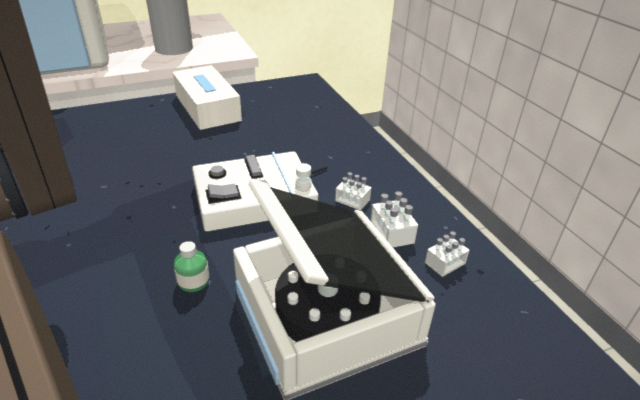

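The top view shows the console with the rocker at (239,260), the bar key at (205,215), the square key at (244,220) and the round key at (199,256). The cover lip is at about (427,255), the bottle at (323,310) and the sample pot at (258,177). The side view agrees, with the cover open and its lip at about (290,228). The box with the blue label at (205,85) in the side view is a look-alike and not part of the job.

```bash
python3 - <<'E'
from h import *
t=cam('top'); s=cam('side')
def tri(a,b):
    o1,d1=ray(t,*a);o2,d2=ray(s,*b); M=np.stack([d1,-d2],1); x=np.linalg.lstsq(M,o2-o1,rcond=None)[0]
    p,q=o1+d1*x[0],o2+d2*x[1]; return (p+q)/2,np.linalg.norm(p-q)
print('push',tri((426.5,250),(294.6,225)), 'lip left end top view', )
for n,u,v,z in [('rock',239,260,.063),('bar',205,215,.064),('sq',244,219.5,.064),('rnd',199,256,.064),('rpush_net',237.6,269.5,.0676),('rpiv_net',235.7,259.5,.062),('bottlecap',323.5,315,.085),('pot',258,176,.1),
 ('hinge net',407.9,158.4,.104),('hingeL',347,160,.11),('hingeR',466,160,.11),('housing front L base',347,279,.09),('front R',470,279,.09)]: print(n,atz(t,u,v,z).round(4))
print('side rock',atz(s,223,191,.064).round(4),'bar',atz(s,254.5,166,.064).round(4))
for k in ['rocker_pivot','start_top','stop_top','pulse_top']:
  for d in viewer.outline_of('top',k)[:2]:
    m=d['mask']; r=cv2.minAreaRect(np.argwhere(m)[:,::-1].astype(np.float32)); print(k,round(d['confidence'],2),np.round(r[0],1),np.round(r[1],1),round(r[2],1))
E
```

```text
push (array([ 0.50963723, -0.18096651,  0.21759207]), np.float64(0.006097578083761224)) lip left end top view
rock [0.4788 0.1515 0.063 ]
bar [0.5657 0.2233 0.064 ]
sq [0.5588 0.1453 0.064 ]
rnd [0.4846 0.2303 0.064 ]
rpush_net [0.4605 0.1526 0.0676]
rpiv_net [0.4796 0.1582 0.062 ]
bottlecap [ 0.3803 -0.0171  0.085 ]
pot [0.6415 0.1166 0.1   ]
hinge net [ 0.6836 -0.1741  0.104 ]
hingeL [ 0.6759 -0.0549  0.11  ]
hingeR [ 0.6823 -0.2857  0.11  ]
housing front L base [ 0.4488 -0.0602  0.09  ]
front R [ 0.4546 -0.2958  0.09  ]
side rock [0.4785 0.1428 0.064 ] bar [0.5644 0.21   0.064 ]
start_top 0.94 [204.5 215. ] [35.4 10.1] 4.4
stop_top 0.54 [198.5 255. ] [14. 15.] 90.0
pulse_top 0.59 [244.  218.9] [13.1 12.9] 7.1
```

```bash
python3 -m handwheel '[[[0,0,0,-0.025,7],[0,0,0,-0.025,7],[0,0,0,-0.03,7],[0,0.02,-0.034,0,0],[0,0.02,-0.034,0,0],[0,0.02,-0.034,0,0],[0,0.02,-0.034,0,0],[0,0.02,-0.034,0,0],[0,0.02,-0.034,0,0],[0,0.02,-0.034,0,0],[0,0.02,-0.034,0,0],[0,0.02,-0.034,0,0]]]' 60
python3 -m handwheel '[[[0,0.02,-0.034,0,0],[0,0.02,-0.034,0,0],[0,0.02,-0.034,0,0],[0,0.01,-0.014,0,0],[0,0,0,0,0],[0,0,0,0,0]]]'
python3 - <<'E'
from h import *
c=cam('wrist'); im=viewer.read_camera('wrist'); cv2.imwrite('pics/w1.png',im); s=get_state(); print(s['eef_pos'],s['tcp_rot'],s['contact_force'],s['opening'])
for k in ('cover_hinge','cover_push'):
    print(k,[(np.round(np.array(d['xy'])*[640,400],1).tolist(),round(d['confidence'],2)) for d in viewer.pinpoint('wrist',k)])
print(proj(c,s['eef_pos']), proj(c,[.51,-.181,.2176]))
E
```

```text
time: 3.15
eef_pos: [0.4321, -0.3094, 0.3116]
tcp_rot: [1.0, 0.015, 0.0, 0.0]
contact_force: [0.2, -0.2, 0.8]
opening: 0.003
finger_force: 0.0
time: 3.65
eef_pos: [0.4982, -0.1924, 0.3114]
tcp_rot: [1.0, 0.016, -0.0, 0.0]
contact_force: [0.3, -0.4, 0.2]
opening: -0.0
finger_force: 0.0
[ 0.4979014  -0.19327042  0.31136311] [ 9.99880155e-01  1.54783984e-02 -1.23849880e-04  2.80613008e-04] [ 0.77354153 -0.00836209 -0.3378609 ] -0.0021205915471052433
cover_hinge []
cover_push [([300.8, 189.0], 0.59)]
[320.2839323  260.33969359] [303.4568552 187.4223266]
```

View pics/w1.png

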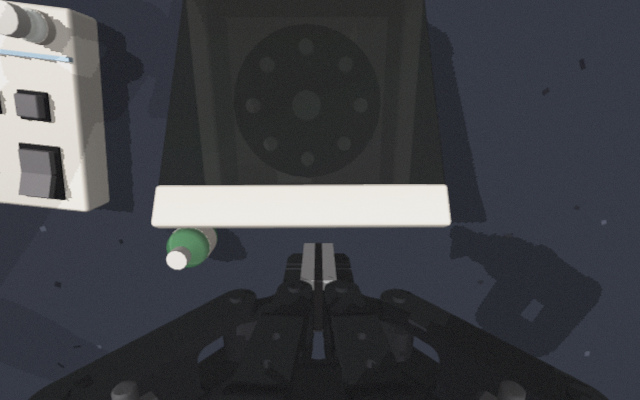

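The wrist view shows the cover lip at rows 186–228, columns 153–450, with its middle at (301,207). It lies just ahead of the closed fingers at (320,260), which agrees with the triangulated push point.

```bash
python3 -m handwheel '[[[0,0.002,-0.006,0.025,0],[0,0.001,-0.006,0.03,0],[0,0,0,0.02,0],[0,0,0,0.011,0],[0,-0.005,0,0.01,0],[0,-0.006,0,0.01,0],[0,-0.004,0,0.01,0],[0,-0.004,0,0.01,0],[0,-0.004,0,0.01,0],[0,0,0,0,0]]]'
python3 - <<'E'
from h import *
s=get_state();print(s['eef_pos'],s['contact_force'],s['wrist_torque'])
E
```

```text
time: 4.63
eef_pos: [0.4759, -0.1814, 0.173]
tcp_rot: [1.0, 0.015, -0.001, -0.001]
contact_force: [0.4, -0.4, 0.3]
opening: 0.003
finger_force: 0.0
[ 0.47593124 -0.18141655  0.17304242] [ 0.43973362 -0.4270485   0.32381637] [-0.02704399 -0.0035857  -0.00944925]
```

```bash
python3 - <<'E'
from h import *
a=viewer.read_camera('side')[130:400,150:480]; cv2.imwrite('pics/s2.png',cv2.resize(a,None,fx=2,fy=2))
for n in ('side','top'):
    if n=='top': viewer.read_camera('top')
    print([(np.round(np.array(d['xy'])*[640,400],1).tolist(),round(d['confidence'],2)) for d in viewer.pinpoint(n,'cover_push')])
E
```

```text
[([275.4, 257.6], 0.65)]
[([323.1, 311.4], 0.66), ([418.6, 262.3], 0.62)]
```

View pics/s2.png

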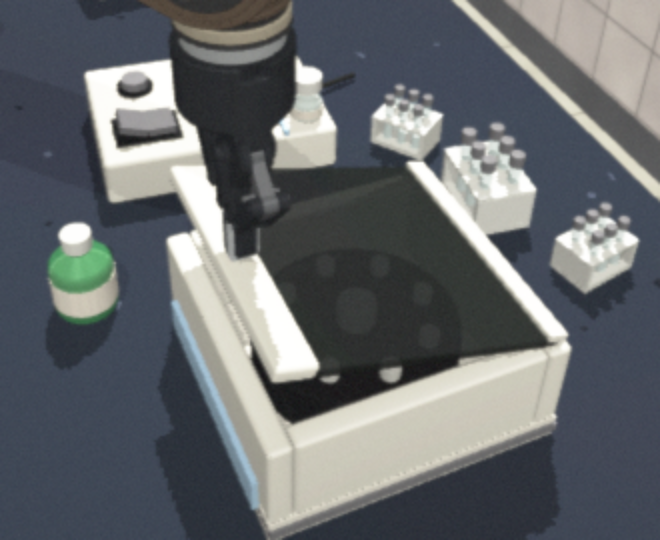

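The fingertips rest on the lip and the cover has come partly down with them (lip at about (275,257) in the full side view). I'll keep pushing.

```bash
python3 -m handwheel '[[[0,-0.001,0,0.01,0],[0,-0.001,0,0.01,0],[0,-0.001,0,0.01,0],[0,-0.001,0,0.01,0],[0,-0.001,0,0.01,0],[0,0,0,0.007,0],[0,0,0,0,0],[0,0,0,0,0]]]'
python3 -m handwheel '[[[0,0,0,0.003,0],[0,0,0,0.002,0],[0,0,0,0,0]]]'
```

```text
time: 5.5
eef_pos: [0.4722, -0.1815, 0.1173]
tcp_rot: [1.0, 0.015, -0.001, -0.001]
contact_force: [0.1, -0.7, 0.4]
opening: 0.002
finger_force: 0.0
time: 5.75
eef_pos: [0.4729, -0.182, 0.1134]
tcp_rot: [1.0, 0.015, 0.0, 0.0]
contact_force: [0.6, -0.4, 1.0]
opening: 0.002
finger_force: 0.0
```

```bash
python3 -m handwheel '[[[0,0,0,0.002,0],[0,0,0,0,0]]]'
python3 -m handwheel '[[[0,0,0,0.002,0],[0,0,0,0,0]]]'
python3 -m handwheel '[[[0,0,0,0.002,0],[0,0,0,0,0]]]'
```

```text
time: 5.92
eef_pos: [0.473, -0.1821, 0.112]
tcp_rot: [1.0, 0.015, 0.0, 0.0]
contact_force: [-1.2, 0.1, 4.1]
opening: 0.0
finger_force: 1.7
time: 6.08
eef_pos: [0.473, -0.1821, 0.1119]
tcp_rot: [1.0, 0.015, -0.0, -0.0]
contact_force: [-4.7, 2.7, 12.9]
opening: -0.001
finger_force: 6.6
time: 6.25
eef_pos: [0.4731, -0.1821, 0.1118]
tcp_rot: [1.0, 0.016, -0.001, -0.0]
contact_force: [-9.8, 5.4, 22.3]
opening: -0.002
finger_force: 11.3
```

The cover stopped hard at a tip height of 0.112 m, where the shut height should be. Now lift off and go over the console.

```bash
python3 -m handwheel '[[[0,0,0,-0.01,0],[0,0,0,-0.03,0],[0,0,0,-0.04,0],[0,0,0,-0.03,0],[0,0.002,-0.036,0,0],[0,0.002,-0.036,0,0],[0,0.002,-0.036,0,0],[0,0.002,-0.036,0,0],[0,0.002,-0.036,0,0],[0,0.002,-0.036,0,0],[0,0.002,-0.036,0,0],[0,0.002,-0.036,0,0]]]'
python3 -m handwheel '[[[0,0,-0.036,0,3],[0,0,-0.036,0,3],[0,0,0,0,0],[0,0,0,0,0]]]'
python3 - <<'E'
from h import *
c=cam('wrist'); im=viewer.read_camera('wrist'); cv2.imwrite('pics/w2.png',im); s=get_state(); print(s['eef_pos'],s['tcp_rot'])
for k in ('rocker_pivot','rocker_push','start_top','stop_top','pulse_top'):
    print(k,[(u.round(1).tolist(),atz(c,*u,.062 if k=='rocker_pivot' else .0676 if k=='rocker_push' else .064).round(4),round(d['confidence'],2)) for d in viewer.pinpoint('wrist',k) for u in [np.array(d['xy'])*[640,400]]])
t=viewer.read_camera('top'); print([(np.round(np.array(d['xy'])*[640,400],1).tolist(),round(d['confidence'],2)) for d in viewer.pinpoint('top','cover_push')])
cv2.imwrite('pics/t2.png',t)
E
```

```text
time: 7.25
eef_pos: [0.4796, 0.1082, 0.2173]
tcp_rot: [1.0, 0.015, 0.0, -0.0]
contact_force: [0.6, 0.2, -0.3]
opening: -0.002
finger_force: 0.0
time: 7.58
eef_pos: [0.4792, 0.18, 0.217]
tcp_rot: [0.999, -0.035, -0.0, 0.0]
contact_force: [0.6, 0.4, -0.6]
opening: -0.002
finger_force: 0.0
[0.47932647 0.17882573 0.21699317] [ 9.99347185e-01 -3.61261019e-02 -1.84136495e-04  2.71714765e-04]
rocker_pivot [([350.6, 183.8], array([0.4772, 0.1498, 0.062 ]), 0.68)]
rocker_push [([345.6, 205.5], array([0.4581, 0.1558, 0.0676]), 0.59)]
start_top [([258.8, 95.9], array([0.561 , 0.2255, 0.064 ]), 0.68)]
stop_top [([265.5, 181.5], array([0.4855, 0.2285, 0.064 ]), 0.97)]
pulse_top [([349.3, 92.7], array([0.5581, 0.1476, 0.064 ]), 0.62)]
[([410.7, 264.9], 0.83)]
```

View pics/w2.png

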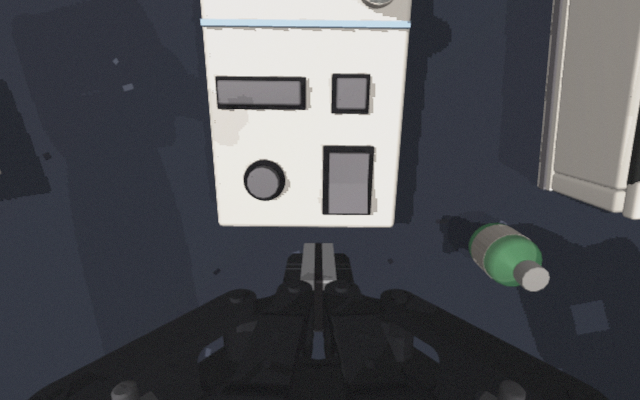

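View pics/t2.png

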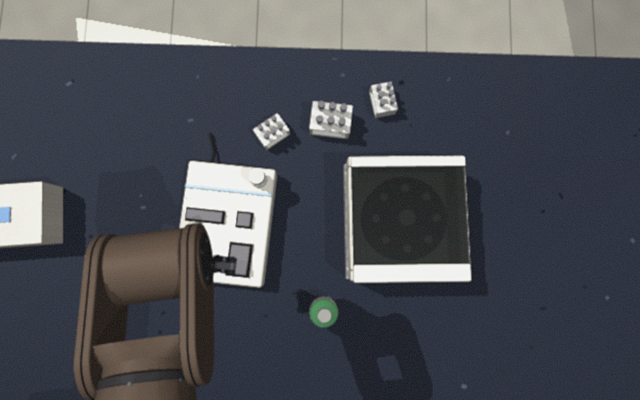

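The top view shows the cover flat on the housing (lip at (410,272)), with the bottle and racks unmoved. In the wrist view the rocker is at (349,181) with its front half at rows 182–214, the bar key is at (261,93), the round key at (264,181) and the square key at (351,93). This matches the top-camera layout, so the switch positions are confirmed. Next is the rocker's front half.

```bash
python3 -m handwheel '[[[0,-0.01,0.014,0.03,0],[0,-0.0095,0.0135,0.03,0],[0,0,0,0.035,0],[0,0,0,0.03,0],[0,0,0,0.012,0],[0,0,0,0,0],[0,0,0,0,0]]]'
python3 -m handwheel '[[[0,0,0,0.004,0],[0,0,0,0.003,0],[0,0,0,0.003,0],[0,0,0,0,0]]]'
python3 -m handwheel '[[[0,0,0,0.002,0],[0,0,0,0.002,0],[0,0,0,0,0]]]'
```

```text
time: 8.57
eef_pos: [0.458, 0.152, 0.08]
tcp_rot: [0.999, -0.038, -0.001, 0.0]
contact_force: [0.3, 0.9, 1.2]
opening: -0.002
finger_force: 0.0
time: 8.9
eef_pos: [0.4583, 0.1525, 0.0706]
tcp_rot: [0.999, -0.037, 0.0, -0.0]
contact_force: [0.4, -0.0, 0.7]
opening: -0.001
finger_force: 0.0
time: 9.15
eef_pos: [0.458, 0.1526, 0.0662]
tcp_rot: [0.999, -0.037, -0.0, -0.0]
contact_force: [-0.4, -0.1, 0.9]
opening: -0.001
finger_force: 0.3
```

```bash
python3 -m handwheel '[[[0,0,0,0.002,0],[0,0,0,0.002,0],[0,0,0,0,0]]]'
python3 -m handwheel '[[[0,0,0,0.002,0],[0,0,0,0,0]]]'
python3 -m handwheel '[[[0,0,0,0.0015,0],[0,0,0,0,0]]]'
```

```text
time: 9.4
eef_pos: [0.4582, 0.1525, 0.0621]
tcp_rot: [0.999, -0.037, 0.0, -0.0]
contact_force: [0.1, -0.1, 0.8]
opening: -0.001
finger_force: 0.0
time: 9.57
eef_pos: [0.4584, 0.1525, 0.0619]
tcp_rot: [0.999, -0.037, -0.001, 0.0]
contact_force: [-5.2, -0.3, 11.6]
opening: -0.003
finger_force: 6.1
time: 9.73
eef_pos: [0.4584, 0.1525, 0.0618]
tcp_rot: [0.999, -0.037, -0.001, 0.0]
contact_force: [-9.9, -1.0, 21.1]
opening: 0.001
finger_force: 10.4
```

The rocker stopped hard at 0.062 m, which is home. Next: lift, check, then move over the bar key.

```bash
python3 -m handwheel '[[[0,0,0,-0.01,0],[0,0,0,-0.03,0],[0,0,0,-0.04,0],[0,0.01,-0.0184,-0.02,0],[0,0.02,-0.03,0,0],[0,0.02,-0.03,0,0],[0,0,0,0,0],[0,0,0,0,0]]]'
python3 - <<'E'
from h import *
c=cam('wrist'); im=viewer.read_camera('wrist'); s=get_state(); print(s['eef_pos'],s['tcp_rot'])
for d in viewer.outline_of('wrist','start_top')[:2]:
    r=cv2.minAreaRect(np.argwhere(d['mask'])[:,::-1].astype(np.float32)); print(r,d['confidence'],atz(c,*r[0],.064))
p=proj(c,[.564,.2235,.064]); print(p); cv2.drawMarker(im,tuple(int(x) for x in p),(0,0,255),0,8); cv2.imwrite('pics/w3.png',im)
E
```

```text
time: 10.4
eef_pos: [0.5144, 0.2278, 0.1583]
tcp_rot: [0.999, -0.036, -0.0, 0.0]
contact_force: [-0.4, -0.0, -0.4]
opening: 0.003
finger_force: 0.0
[0.51352506 0.22698275 0.15802882] [ 9.99324887e-01 -3.67313831e-02 -6.51572187e-04  3.87873787e-04]
((316.0, 135.5), (29.0, 100.0), 90.0) 0.69 [0.56443775 0.22572497 0.064     ]
[319.15757947 135.89114856]
```

View pics/w3.png

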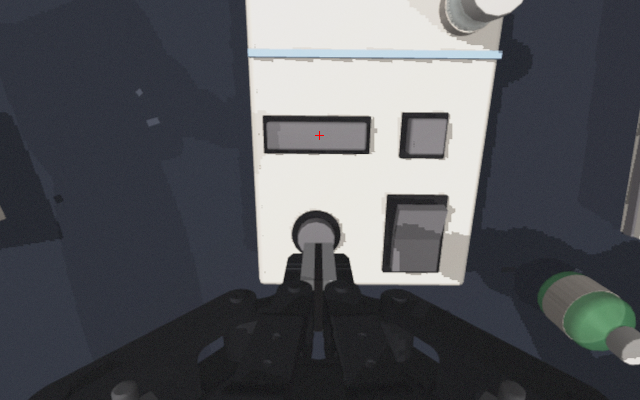

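The wrist view shows the rocker at (415,233) tipped over with its back half raised. The marker sits on the bar key's middle at (319,135).

```bash
python3 -m handwheel '[[[0,0.025,-0.001,0,0],[0,0.0255,0,0,0],[0,0,0,0.03,0],[0,0,0,0.03,0],[0,0,0,0.026,0],[0,0,0,0,0],[0,0,0,0,0]]]'
python3 -m handwheel '[[[0,0,0,0.004,0],[0,0,0,0.004,0],[0,0,0,0.003,0],[0,0,0,0,0]]]'
python3 -m handwheel '[[[0,0,0,0.002,0],[0,0,0,0.001,0],[0,0,0,0,0]]]'
```

```text
time: 11.08
eef_pos: [0.5624, 0.223, 0.0713]
tcp_rot: [0.999, -0.038, -0.002, 0.001]
contact_force: [-0.3, 0.3, -0.2]
opening: 0.0
finger_force: 0.0
time: 11.42
eef_pos: [0.5653, 0.2243, 0.0631]
tcp_rot: [0.999, -0.037, 0.002, -0.0]
contact_force: [1.1, -0.7, 2.4]
opening: 0.0
finger_force: 0.9
time: 11.67
eef_pos: [0.5654, 0.2243, 0.0599]
tcp_rot: [0.999, -0.037, 0.001, -0.0]
contact_force: [0.7, -0.5, 4.3]
opening: -0.001
finger_force: 1.9
```

```bash
python3 -m handwheel '[[[0,0,0,0.002,0],[0,0,0,0.001,0],[0,0,0,0,0]]]'
python3 -m handwheel '[[[0,0,0,0.002,0],[0,0,0,0.001,0],[0,0,0,0,0],[0,0,0,0,0]]]'
```

```text
time: 11.92
eef_pos: [0.5654, 0.2243, 0.058]
tcp_rot: [0.999, -0.037, 0.001, -0.0]
contact_force: [-1.4, -1.3, 10.1]
opening: 0.003
finger_force: 5.2
time: 12.25
eef_pos: [0.5655, 0.2244, 0.0577]
tcp_rot: [0.999, -0.037, 0.0, 0.0]
contact_force: [-7.3, -3.1, 22.2]
opening: 0.004
finger_force: 11.2
```

The key bottomed at 0.058 m with 22 N on it. Now release and do a final check.

```bash
python3 -m handwheel '[[[0,0,0,-0.008,0],[0,0,0,-0.02,0],[0,0,0,-0.04,0],[0,0,0,-0.04,0],[0,-0.04,0,-0.02,0],[0,-0.04,0,0,0],[0,0,0,0,0],[0,0,0,0,0]]]'
python3 - <<'E'
from h import *
a=viewer.read_camera('wrist'); b=viewer.read_camera('side')
cv2.imwrite('pics/end.png',cv2.resize(np.vstack([a,b]),None,fx=.75,fy=.75))
E
```

```text
time: 12.92
eef_pos: [0.4841, 0.23, 0.1778]
tcp_rot: [0.999, -0.036, -0.002, 0.0]
contact_force: [1.1, 0.3, 1.2]
opening: 0.003
finger_force: 0.0
```

View pics/end.png

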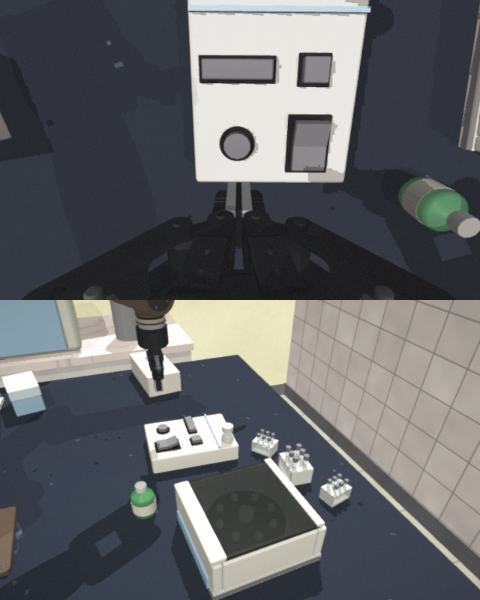

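In the final picture the cover is shut, the rocker (side view, about (168,444)) is tipped on, and the bar key is back up. The bottle, racks and pot are standing where they were, and the robot is clear of everything.

```bash
python3 -c "
from plant import sign_off; print(sign_off())"
```

```text
the job is handed in; nothing more can be done
None
```

The job is handed in: the cover is shut, the rocker is on, and the bar key was pressed fully in and sprang back; no other key was pressed, nothing else was moved, and it took about 13 s of robot time.

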